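# Open the screw press and unload the mould

### The job

Wind the handwheel of the bench screw press anticlockwise until you feel the stem come up against its top stop, then ease it back about a quarter of a turn so that it cannot bind; the press only stands on its rubber feet, so do not force the wheel past the stop, rock the press or drag it about. Then lift the mould over the front lip, draw it out by its wooden handle and lay it down gently and flat, its metal frame wholly on the kiln tile. Leave everything else on the bench where it is.

Things in the scene. Friction and masses are not known exactly. Their poses are not given: they have to be found in the camera images.
- press: Dark grey two-column bench screw press, 3.5 kg, standing loose on four rubber feet, foot 166 x 172 mm: about 12 N sideways at the crank rocks it off its feet. Origin: centre of the underside, on the screw's upright axis; z up; the open front faces its -x. 16 mm columns at y = +-58 mm. Crosshead: underside 112 mm, top 145 mm (nuts to 149) above the bench, 44 mm deep (x), 146 mm long (y).
- front_lip (a point): Middle of the top of the low lip in front of the mould: 38 mm ahead (-x) of the press's axis, 44 mm above the bench. The lip is 4 mm high and 6 mm thick. Behind it the mould lies on the lower plate (top 40 mm above the bench) between two side cheeks (64 mm apart, 9 mm high) and a back fence.
- pad_face (a point): Centre of the underside of the pressure pad (58 x 56 x 10 mm) under the stem. Springs with 5 mm of travel press it on the mould (6 to 18 N), so it stays on the mould while the stem rises the first few mm, then lifts with it. With the stem a quarter turn below its stop it stands about 11 mm above the mould.
- stem_top (a point): Top of the nut on the handwheel's hub, on the screw's axis; rises and sinks with the stem. The wheel's rim (dark steel, 112 mm outside, 12 mm thick, three spokes) is centred 18 mm below it. The stem's top stop is its collar meeting the underside of the crosshead; the wheel is 1.1 to 1.5 turns from it at the start: the stop must be felt.
- crank_grip (a point): Gripping point on the wheel's crank handle: a black upright sleeve, 18 mm in diameter, 44 mm long, standing on the rim 50 mm from the screw's axis and spinning freely on its pin. The point is on its axis, 20 mm below its top, 28 mm above the rim. Anticlockwise from above opens; wheel and crank rise 14 mm a turn. Turning takes about 4 N at the crank; the screw stays where it is left.
- mould: Flat two-part mould, a bare aluminium frame 64 (x) x 60 (y) x 22 mm (z), 0.16 kg, with a handle towards its -x. Origin: centre of the frame's underside; x, y, z along its sides. It lies in the press with the same axes as the press, its origin on the screw's axis 40 mm above the bench, with about 2 mm play to the cheeks.
- mould_grip (a point): Gripping point on the mould's wooden handle, a straight flat-sided bar 14 mm wide (y), 14 mm high (z) and 66 mm long (x, from 80 to 146 mm ahead of the mould's origin), joined to the frame by a 9 mm steel rod; the point is the bar's middle, 115 mm ahead (-x) of the mould's origin and 13 mm above its underside.
- kiln_tile: Rectangular footed kiln tile of dark sooty stoneware, 125 (x) x 165 (y) x 22 mm (z), lying on the bench to the left of the press. Origin: centre of the underside; flat top 22 mm above it.
- tea_cup: White porcelain tea cup, 77 mm wide, 57 mm high, to be left alone. Origin: centre of its foot.
- carved_bangle: Brown horn bangle, 70 mm wide, 22 mm high, to be left alone. Origin: centre of its underside.
- chasing_hammer: Small hammer with a wooden handle lying on the bench, 178 x 72 x 22 mm, to be left alone. Origin: centre of its underside.
- flat_pliers: Pliers with orange handles lying on the bench, 160 x 56 x 13 mm, to be left alone. Origin: centre of their underside.

How it is judged (in metres and radians):
On the way, in this order (a step that is already met when the one before it is completed fails the run):
1. the stem has been wound up to its top stop (within 0.2 mm) (z of stem_top in the frame of press above 0.1998 m), for 0.1 s.
2. the wheel has been eased back from the stop by about a quarter turn (a tenth to four tenths of a turn) (z of stem_top in the frame of press between 0.1945 and 0.1985 m), for 0.2 s.
3. the mould has been drawn out of the press by its front (x of mould in the frame of press below -0.07 m), for 0.1 s.
At the end, for the whole second after the job is handed in: The screw stands 0.1 to 0.4 turn below its top stop (1.5 to 5.5 mm) and the mould lies still and flat (within 3 degrees) on the kiln tile, its frame's centre within 34 mm of the tile's centre along the tile's short side and 54 mm along its long side (all of step 2 and x of mould in the frame of kiln_tile between -0.034 and 0.034 m and y of mould in the frame of kiln_tile between -0.054 and 0.054 m and z of mould in the frame of kiln_tile between 0.019 and 0.025 m and angle between mould's own z axis and vertical below 0.06 rad and linear speed of mould below 0.01 m/s); the robot touches nothing.
It fails at once if the wheel was forced: the press rocked off its feet (tilted more than 0.025 rad) (angle between press's own z axis and vertical above 0.025 rad).
It fails at once if the press was dragged or turned (its origin or its front lip moved more than 10 mm) (distance of any of press, front_lip from where it was at the start of the episode above 0.01 m).
It fails at once if the mould was dropped or rammed onto the tile (more than 30 N) (contact force between mould and kiln_tile above 30 N).
It fails at once if the cup, bangle, hammer or pliers were disturbed (moved more than 20 mm) (distance of any of tea_cup, carved_bangle, chasing_hammer, flat_pliers from where it was at the start of the episode above 0.02 m).
It also fails if it takes over 72 s, if anything falls off the work surface, if the arm or the gripper's body presses on something with over 40 N, if the wrist force passes 120 N, or if a joint passes its speed limit or range.

### The arm

A 7-joint arm with a two-finger parallel gripper is mounted at the origin on a cart in front of the work surface, level with it; the furniture and walls round the work are solid. World frame = base frame: x ahead of the robot, y to its left, z up, the work surface at z = 0. Lengths are in m, angles in degrees, forces in N, time in s.
With the tool pointing down it reaches from about 0.425 to 0.875 m from the base axis. Payload 9.9 kg.
Tool frame: the origin (TCP) lies midway between the tips of the shut fingers; the grasp point (between the pads) lies 19 mm behind it; z points along the fingers, x is the direction in which the jaws open and shut, and the axes are right-handed (so a half turn about z gives the same grasp; the last joint's range is limited). The gripper opens to 85 mm and grips with 20 to 120 N. Pads are 22 mm wide; open, the fingers measure 114 mm over their backs; the gripper's body (76 mm by 85 mm) begins 54 mm behind the grasp point. The pads swing forward as they close: fully open they stand 13 mm farther back than shut.
Start: joints at [71.402, 32.985, 1.427, 82.34, -0.859, 64.687, -3.237], TCP at [0.161, -0.656, 0.231] pointing down, gripper open.
Joint ranges: [-157.87, 157.87], [-19.46, 123.44], [-87.15, 90], [11.01, 140.99], [-62.26, 242.26], [9.8, 113.94], [-161.44, 161.44]. Speed limits (degrees/s): [127.2, 127.2, 172.46, 172.46, 180, 180, 180].

### API

Orientations are given as a 3x3 rotation matrix whose columns are the frame's x, y, z axes.
In Python, from rig import r gives the robot as it stands.
- The arm moves only by the tool jog_arm, never from a script. Its argument "rows" is one flat list of numbers, 5 for each row, row after row: the shift along the tool's x, y, z in cm, then the turn about the tool's z in rad, then the finger opening in cm, from 0 to 8.54. A call has exactly 10 rows; each row is the pose to reach, as a shift and turn from the pose commanded when the call began, along the tool's axes at that moment; what a row does not reach only later rows make up. A row lasts 1/10 s, in which the tool goes at most 50 mm and 8.59 degrees, less where a joint would pass 70% of its speed; a pose out of reach is approached as far as the arm can. A call with a gripper value outside its range is refused whole. The fingers move at their own pace and stop on an object; "newtons" is the grip in N (left out, the last holds). Time passes only in rows, so rows that repeat a pose let the fingers close, or fill a call up. It gives the time, the measured TCP pose, the force and the opening at its end, in the units of the state.
- r.get_obs(): the state, without advancing time (a new reading comes with each control period).
- r.read_camera(name): name is "side" or "top"; returns a dict with "color" (400x640x3 uint8, blue, green, red), "range_z" (400x640 float32, m along the optical axis (not along the pixel's ray), 0 where there is no reading), "K" (3x3 intrinsics, pixels), "origin" and "orientation" of the camera in the world. Camera axes: x right, y up, looking along -z (the intrinsics and any distortion apply to the point x, -y, -z); pixel columns grow to the right and rows downward; lengths in m; the calibration is good to about 2 mm. A picture is of the moment at which its call begins.
- r.close_job(): hands the job in, once; it reports no verdict.
The state is a dict: "time_s": time; "qpos": joint angles; "qvel": joint speeds; "effort": joint torques, N m; "eef_pos": TCP position; "tcp_rot": TCP orientation; "wrist_force": force on the tool from outside, world axes, zero at the start; "torque": the same for the moment, N m; "grip_width": finger opening in m.
Only numpy, scipy, OpenCV 4.12 (cv2) and the standard library are available. Lean on these libraries where they do the work, as an engineer would, in place of code of your own. Each camera call takes 0.05 s, during which the arm holds its last target. There are 200 camera calls.

## Working session

There is one attempt and no reset: what is moved stays moved. The work goes in short steps, Python scripts to look and compute and a tool call to move; the robot and the scene stay as the last step left them, time stands still between calls to the robot, and variables do not carry over. Pictures are saved under pics/ and viewed, about 8 in all and at most 12, crops included, and the job is handed in when it is done.

Besides the shell and the picture viewer there is one more tool, called in YAML: its name, and indented under it one key for each argument. jog_arm: Moves the arm, as the interface text tells. Its arguments: {"type":"object","properties":{"rows":{"type":"array","items":{"type":"number"}},"newtons":{"type":"number"}},"required":["rows"]}

```bash
mkdir -p pics; ls; cat > h.py <<'E'
import numpy as np,cv2
from rig import r
def shot(n,tag):
    c=r.read_camera(n); cv2.imwrite(f'pics/{tag}.png',c['color']); np.savez(f'pics/{tag}.npz',**c); return c
def ld(tag): return dict(np.load(f'pics/{tag}.npz'))
def cloud(c):
    K=c['K']; z=c['range_z']; v,u=np.mgrid[:z.shape[0],:z.shape[1]]
    p=np.stack([(u-K[0,2])/K[0,0]*z,-(v-K[1,2])/K[1,1]*z,-z],-1)
    P=p@np.array(c['orientation']).T+c['origin']; P[z==0]=np.nan; return P
def ray(c,u,v,h):
    K=c['K']; d=np.array(c['orientation'])@[(u-K[0,2])/K[0,0],-(v-K[1,2])/K[1,1],-1]
    o=np.array(c['origin']); return o+d*(h-o[2])/d[2]
E
python3 - <<'E'
from h import *
for n in('top','side'):
    c=shot(n,n+'0'); print(n,c['K'],c['origin'],c['orientation'],{k:v for k,v in c.items() if k not in('color','range_z','K','origin','orientation')},(c['range_z']==0).mean())
print(r.get_obs())
E
```

```text
pics
top [[408.58337418   0.         318.91824709]
 [  0.         408.58337418 202.09069355]
 [  0.           0.           1.        ]] [0.27986402 0.0718859  1.57102496] [[-0.00506833  0.98194492 -0.18909912]
 [-0.99998003 -0.00569078 -0.00274882]
 [-0.00377531  0.18908141  0.98195416]] {} 0.0039765625
side [[390.40481782   0.         319.87886919]
 [  0.         390.40481782 193.4476984 ]
 [  0.           0.           1.        ]] [ 0.6089018  -1.02029866  0.7381857 ] [[ 0.99818446 -0.04575617  0.03916842]
 [ 0.0563348   0.47914653 -0.87592522]
 [ 0.02131157  0.87654149  0.48085428]] {} 0.00407421875
{'time_s': 0.1, 'qpos': array([71.4022494 , 33.0269604 ,  1.42260641, 82.38033115, -0.85966743,
       64.68940944, -3.23811886]), 'qvel': array([-0.03475193, -0.08299069,  0.02562435,  0.01139107, -0.05475625,
        0.02695396, -0.10205072]), 'effort': array([ 7.70812563e-03, -7.67296886e+01,  2.25845955e+00, -2.86605334e+01,
        1.58734771e-02,  8.50281998e-03, -1.73147521e-05]), 'eef_pos': array([ 0.16088832, -0.65512019,  0.2305468 ]), 'tcp_rot': array([[ 2.38501053e-01, -9.71142148e-01, -4.19250407e-04],
       [-9.71141077e-01, -2.38501414e-01,  1.44394827e-03],
       [-1.50227084e-03,  6.27681078e-05, -9.99998870e-01]]), 'wrist_force': array([ 0.62493033, -0.31856908, -0.71054164]), 'torque': array([ 0.03102946, -0.02824556,  0.02679086]), 'grip_width': 0.08540556190535312}
```

View pics/top0.png

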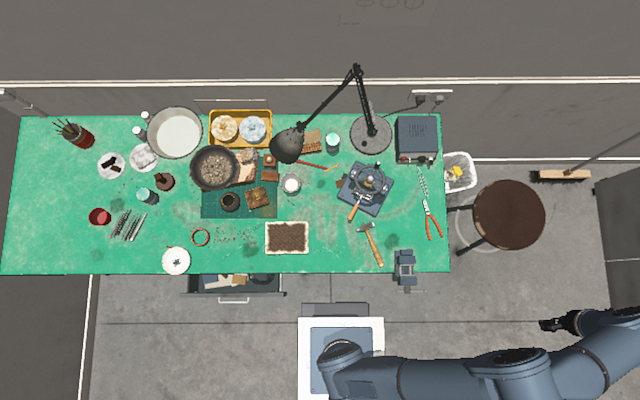

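View pics/side0.png

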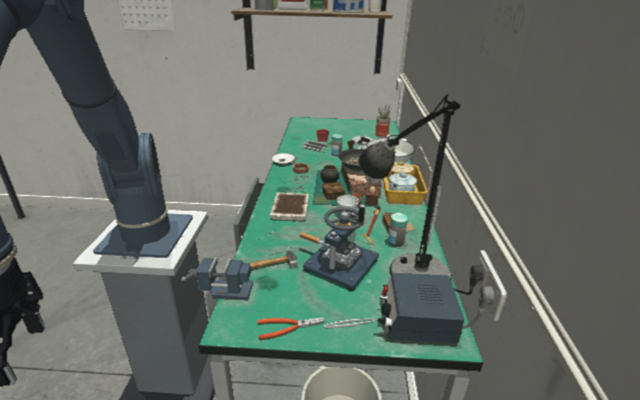

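The top view shows the press at (367,185), the mould handle at (355,212), the tile at (287,237), the hammer at (370,243), the lamp head at (290,145) and the cup at (291,184). The side view shows the press at (342,255), with the crank handle on top near (361,210).

```bash
python3 - <<'E'
from h import *
a=ld('top0');b=ld('side0')
A=cv2.resize(a['color'][140:270,250:450],None,fx=4,fy=4,interpolation=cv2.INTER_CUBIC)[:,:800]
B=cv2.resize(b['color'][170:300,280:400],None,fx=4.5,fy=4.5,interpolation=cv2.INTER_CUBIC)
cv2.imwrite('pics/ta.png',A);cv2.imwrite('pics/sb.png',B)
P=cloud(a)
# bench height check & heights in press area
print('bench',np.nanmedian(P[255:262,300:340,2]))
for v in range(160,225,4): print(v,' '.join('%4.0f'%(1000*P[v,u,2]) for u in range(336,400,4)))
m=(a['range_z']>0)
# tall things
for lo in (0.25,0.4,0.6):
    q=P[(P[...,2]>lo)&(P[...,0]>.35)&(P[...,0]<1.0)&(abs(P[...,1])<.6)]
    if len(q): print(lo,np.min(q,0),np.max(q,0))
E
```

```text
bench -0.0011724081180946033
160    1   -3   -2    5   -2    2   -6   -8    7   -5   -3    2   -1  -10   -1   25
164    1   -6   -1   -4    1   24   23   -2    1   -3  215   -2   -1   -2   -7    2
168    5   -4   -2   -5   25   21  167  163   26   -1  176    0   -3    1   -4    1
172    1  -11    1   -3  146  167  140   26   18  170   22  162    2   -4   -1    7
176    3    1    2   17  140  161  134  138  172  164   27   20  159   -1   -7    2
180    4    3    6   19  128  160  154  164  173  167  136   20  164   27   22   -2
184    3    0   27   27   30  167  128  140  144  160  133  137  165   31   17   -9
188    7   19   21   23   21   64  166   73  126  136  163  170  146   20   -2   -2
192   -6   15   18   18   34   41   64  167  169  174  167  136  139   -1    2    3
196    1   27   21   22   24   22   54   63   67   46   25   30   28    2   -1    8
200   -6   -4   20   23   25   24   22   29   46   21   22   25   -6   -7    1   -2
204    6   -4   -2   -5   20   61   25   20   27   26   25   24    6   -1   -2   -2
208    0   -2    8   -4    1   57   17   17   25   28   21    4   -0   -5   -3    1
212    2   -7    0    1   58   -2   -1    0   23   25   22   -2    2   -3  nan    3
216   -3    3    7   -4   57   -6   -1   -2   -3   13   -6   -2   -6   -2    2    1
220   -2   -4    2    1    4  -10    6   -2   -3   -4    0   -1   -5   -2   -5   -1
224   -0    1   -9   -6   -4   -6    0   13   19   17   -9    3    1   -1   -0   -3
0.25 [ 0.69641832 -0.5999687   0.25000264] [0.95646051 0.59999627 0.69742295]
0.4 [ 0.82967678 -0.5999687   0.40001201] [0.95611146 0.59999627 0.69742295]
0.6 [ 0.9456288 -0.5998396  0.600005 ] [0.95566539 0.59986941 0.69742295]
```

View pics/ta.png

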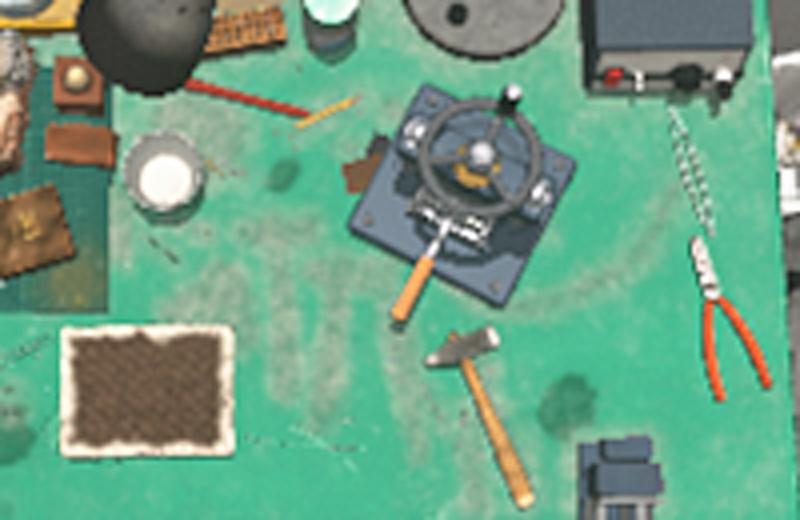

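View pics/sb.png

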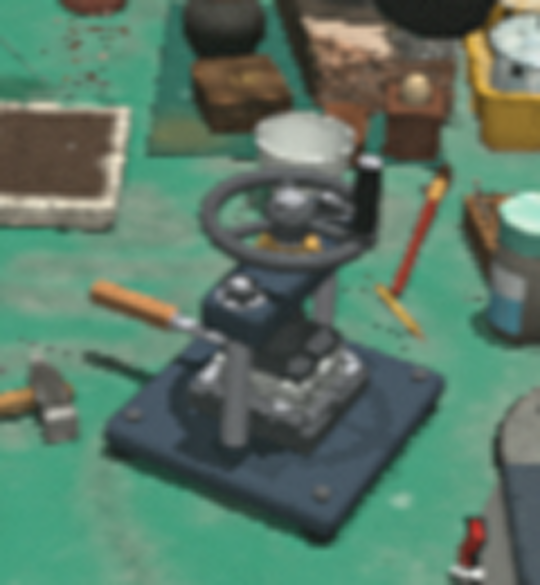

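Both crops are clear. In the top crop the nut is at about (482,152), the crank at (511,93), the mould handle runs from (432,262) to (400,318), and the plate corners and tile outline show well. I'll compute poses from these.

```bash
cat > m.py <<'E'
from h import *
a=ld('top0');b=ld('side0')
A=lambda x,y,h: ray(a,250+(x+.5)/4-.5,140+(y+.5)/4-.5,h)
B=lambda x,y,h: ray(b,280+(x+.5)/4.5-.5,170+(y+.5)/4.5-.5,h)
def rect(mask,c,h,off):
    cs=max(cv2.findContours(mask.astype(np.uint8),0,1)[0],key=cv2.contourArea)
    pts=np.array([ray(c,p[0][0]+off[0],p[0][1]+off[1],h)[:2] for p in cs])
    (x,y),(w,hh),t=cv2.minAreaRect((pts*1000).astype(np.float32)); return x,y,w,hh,t
if __name__=='__main__':
    print('nut A',A(482,150,.182),'B',B(289,195,.182))
    print('crank top A',A(511,90,.212),'B',B(371,160,.212))
    print('wheel rim A', A(481,156,.164))
    print('handle A',A(428,262,.058),A(402,316,.058),'B',B(172,312,.058),B(97,290,.058))
    for n,p in dict(l=(348,230),t=(425,82),r=(580,155),b=(500,308)).items(): print('plate',n,A(*p,.022))
    c=a['color'].astype(int); hsv=cv2.cvtColor(a['color'],cv2.COLOR_BGR2HSV)
    m=((hsv[...,1]<140)&(hsv[...,0]<35)) | (a['color'].sum(-1)>600)
    mm=np.zeros_like(m); mm[218:258,260:312]=True; m=cv2.morphologyEx((m&mm).astype(np.uint8),cv2.MORPH_CLOSE,np.ones((5,5)))
    print('tile',rect(m,a,.022,(0,0)), cv2.boundingRect(m))
    print('tile crop corners',[A(*p,.022).round(4) for p in((60,326),(236,325),(234,458),(61,456))])
    P=cloud(a); print('tile z',np.nanmedian(P[230:245,275:300,2]))
E
python3 m.py
```

```text
nut A [ 0.63534003 -0.10398085  0.182     ] B [ 0.63479507 -0.11112258  0.182     ]
crank top A [ 0.6808376  -0.12671905  0.212     ] B [ 0.68190207 -0.11602709  0.212     ]
wheel rim A [ 0.63447395 -0.10521665  0.164     ]
handle A [ 0.55877898 -0.06576294  0.058     ] [ 0.50756846 -0.04029977  0.058     ] B [ 0.56333243 -0.06403828  0.058     ] [ 0.51127164 -0.04297225  0.058     ]
plate l [0.59733578 0.00761102 0.022     ]
plate t [ 0.74559141 -0.07014228  0.022     ]
plate r [ 0.67068493 -0.21963851  0.022     ]
plate b [ 0.52020202 -0.13699118  0.022     ]
tile (444.2669982910156, 200.6782684326172, 165.16102600097656, 121.83224487304688, 89.69524383544922) (265, 221, 44, 33)
tile crop corners [array([0.5052, 0.2845, 0.022 ]), array([0.5052, 0.116 , 0.022 ]), array([0.3787, 0.1179, 0.022 ]), array([0.3814, 0.281 , 0.022 ])]
tile z 0.021160818695837635
```

```bash
python3 - <<'E'
from m import *
P=cloud(a)
print('crank depth z');print((1000*P[160:168,374:382]).round()[...,2])
print('nut z',(1000*P[175:181,367:374]).round()[...,2])
def tri(pa,pb):
    A0,A1=A(*pa,.3),A(*pa,.0);B0,B1=B(*pb,.3),B(*pb,.0)
    d1=A1-A0;d2=B1-B0; t=np.linalg.lstsq(np.stack([d1,-d2],1),B0-A0,rcond=None)[0]
    p,q=A0+t[0]*d1,B0+t[1]*d2; return (p+q)/2,np.linalg.norm(p-q)
print('crank',tri((511,90),(371,160)));print('nut',tri((482,148),(289,193)))
print('handle end',tri((400,318),(97,290)))
# dark/white cap locate
c=a['color']; print(c[160:168,374:382].sum(-1))
Ps=cloud(b)
q=Ps[170:300,280:400].reshape(-1,3); 
print('side crank depth',Ps[204:212,360:366,2].round(3).tolist())
# lamp / box
for nm,(u0,u1,v0,v1) in dict(lamp=(270,300,125,160),box=(395,440,118,165),arm=(300,360,65,130),cup=(283,300,175,195)).items():
    z=P[v0:v1,u0:u1].reshape(-1,3); k=z[z[:,2]>.03]; print(nm,np.nanpercentile(k,2,0).round(2),np.nanpercentile(k,98,0).round(2))
E
```

```text
crank depth z
[[ -3.   0.  -3.  -8.  -1.   2.   2. -11.]
 [ -0.   3.   3.  -7.   1.   3.  -2.   1.]
 [  4.  -5. 215. 217. 220. 219.  -0.   0.]
 [  3. 210. 217. 226. 219. 216.  -7.   4.]
 [ -5. 208. 215. 216. 220. 211.  -2.  -2.]
 [193. 209. 212. 217. 215. 212.  -5.  -0.]
 [187. 201. 204. 207. 201.  -2.   2.   0.]
 [183. 184. 193. 198. 190.   5.   4.  -1.]]
nut z [[133. 169. 171. 170. 170. 168.  19.]
 [168. 172. 171. 170. 177. 164.  23.]
 [173. 178. 178. 180. 173. 170. 171.]
 [175. 182. 176. 179. 183. 182. 169.]
 [168. 175. 177. 181. 173. 177. 171.]
 [171. 173. 175. 180. 177. 167. 167.]]
crank (array([ 0.68021037, -0.12588605,  0.21743777]), np.float64(0.0018806462377794523))
nut (array([ 0.63627158, -0.1044368 ,  0.17976393]), np.float64(0.0028236934498039852))
handle end (array([ 0.50853564, -0.0382667 ,  0.05412472]), np.float64(0.004568262396658175))
[[438 443 450 477 487 452 439 464]
 [463 429 380 537 614 556 459 428]
 [473 339 308 646 748 704 531 437]
 [436 250 282 676 764 651 485 460]
 [347 177  90 432 540 346 347 447]
 [247  92  98  93  69 164 357 439]
 [232 113 113 105 109 315 426 425]
 [173 133 120 117 152 350 408 416]]
side crank depth [[0.005, 0.004, 0.002, 0.002, 0.003, 0.005], [0.221, 0.22, 0.221, 0.22, 0.001, -0.004], [0.218, 0.218, 0.22, 0.218, 0.002, 0.001], [0.214, 0.215, 0.216, 0.216, 0.215, -0.0], [0.214, 0.213, 0.214, 0.214, 0.21, -0.001], [0.211, 0.211, 0.212, 0.213, 0.209, -0.0], [0.209, 0.208, 0.207, 0.207, 0.206, -0.0], [0.206, 0.206, 0.204, 0.206, 0.204, -0.003]]
lamp [0.69 0.14 0.06] [0.79 0.26 0.31]
box [ 0.74 -0.37  0.04] [ 0.89 -0.23  0.09]
arm [ 0.79 -0.07  0.04] [0.96 0.14 0.47]
cup [0.61 0.15 0.03] [0.68 0.21 0.06]
```

jog_arm:
  rows: [0,0,-3,0,8.54,0,0,-6,0,8.54,-2,-3,-8,0.05,8.54,-4,-6,-9,0.1,8.54,-6.5,-10,-9,0.2,8.54,-9,-14,-9,0.3,8.54,-11.5,-18,-9,0.4,8.54,-14,-22,-9,0.5,8.54,-16.5,-26,-9,0.58,8.54,-19,-30,-9,0.58,8.54]
  newtons: 20

```text
time_s: 1.1
eef_pos: [0.408, -0.3977, 0.3211]
tcp_rot: [[-0.335, -0.942, -0.0], [-0.942, 0.335, 0.0], [-0.0, 0.0, -1.0]]
wrist_force: [0.6, -0.4, -0.3]
grip_width: 0.0855
```

jog_arm:
  rows: [-3,-1.4,0,0.02,5,-7,-3.3,0,0.05,5,-11.5,-5.5,1,0.09,5,-16,-7.6,2,0.09,5,-20.5,-9.7,3,0.09,5,-25,-11.9,4,0.09,5,-29,-13.8,5,0.09,5,-32.5,-15.4,6,0.09,5,-34.7,-16.5,6,0.09,5,-34.7,-16.5,6,0.09,5]

```text
time_s: 2.1
eef_pos: [0.68, -0.1221, 0.2594]
tcp_rot: [[-0.411, -0.912, -0.001], [-0.912, 0.411, 0.003], [-0.002, 0.002, -1.0]]
wrist_force: [-0.3, -1.0, -0.6]
grip_width: 0.0494
```

```bash
python3 - <<'E'
from h import *
o=r.get_obs(); print(o['qpos'].round(1),o['eef_pos'].round(4),o['tcp_rot'].round(3),o['time_s'])
a=shot('top','t1');b=shot('side','s1')
A=cv2.resize(a['color'][140:240,320:420],None,fx=4,fy=4,interpolation=cv2.INTER_CUBIC)
B=cv2.resize(b['color'][170:270,290:390],None,fx=4,fy=4,interpolation=cv2.INTER_CUBIC)
cv2.imwrite('pics/c1.png',np.hstack([A,B]))
E
```

```text
[   5.4   33.4    1.8   77.1   -1.2   69.6 -106.9] [ 0.68   -0.1221  0.2594] [[-0.411 -0.912 -0.001]
 [-0.912  0.411  0.003]
 [-0.002  0.002 -1.   ]] 2.1
```

View pics/c1.png

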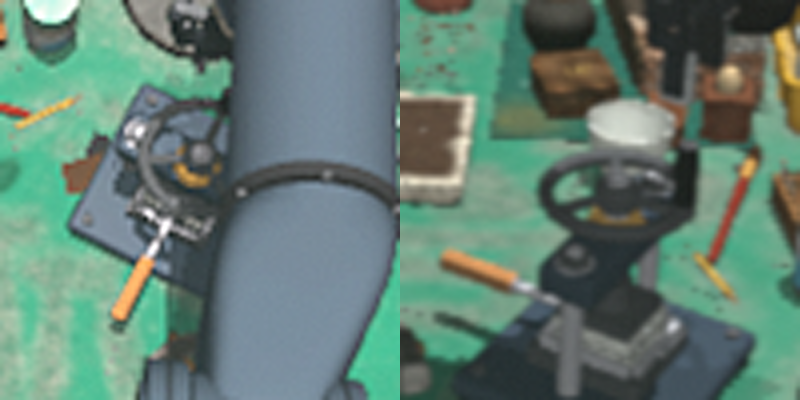

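The side crop shows the open fingers directly above the crank sleeve (690,170), clear of it. Next I descend and cage the crank.

jog_arm:
  rows: [0,0,1,0,5,0,0,2.5,0,5,0,0,4,0,5,0,0,5.5,0,5,0,0,7,0,5,0,0,8.1,0,5,0,0,8.1,0,3,0,0,8.1,0,2.3,0,0,8.1,0,2.3,0,0,8.1,0,2.3]

```text
time_s: 3.2
eef_pos: [0.6784, -0.1273, 0.1812]
tcp_rot: [[-0.416, -0.909, 0.001], [-0.909, 0.416, -0.0], [-0.0, -0.001, -1.0]]
wrist_force: [0.3, 0.3, 0.9]
grip_width: 0.0232
```

```bash
cat > arc.py <<'E'
import sys
from h import *
# usage: theta_from theta_to rows dz_lead radius : path of tool about axis C, tangential tool
o=r.get_obs(); R=o['tcp_rot']; yaw=np.degrees(np.arctan2(R[1,0],R[0,0]))
C=np.array([.635,-.105]); p=o['eef_pos']; d=p[:2]-C
print('q7',o['qpos'][6].round(1),'pos',p.round(4),'yaw',yaw.round(1),'theta',np.degrees(np.arctan2(d[1],d[0])).round(1),'rad',np.linalg.norm(d).round(4),'F',o['wrist_force'].round(1))
dth=float(sys.argv[1]); th0=float(sys.argv[2]); z0=float(sys.argv[3]); w=sys.argv[4]
# commanded start: theta th0 on radius .05, yaw th0-90
f=lambda t:C+.05*np.array([np.cos(t),np.sin(t)])
t0=np.radians(th0); y=t0-np.pi/2
X=np.array([np.cos(y),np.sin(y)]);Y=np.array([np.sin(y),-np.cos(y)])
rows=[]
for k in range(1,11):
    s=np.radians(dth)*k/10; D=f(t0+s)-f(t0)
    rows+=[round(D@X*100,2),round(D@Y*100,2),round(-1.4*s/2/np.pi+0,2),round(-s,3),float(w)]
print(rows)
E
python3 arc.py 60 -25 0 2.3
```

```text
q7 -106.9 pos [ 0.6784 -0.1273  0.1812] yaw -114.6 theta -27.2 rad 0.0488 F [0.3 0.3 0.9]
[np.float64(-0.52), np.float64(0.03), np.float64(-0.02), np.float64(-0.105), 2.3, np.float64(-1.04), np.float64(0.11), np.float64(-0.05), np.float64(-0.209), 2.3, np.float64(-1.55), np.float64(0.24), np.float64(-0.07), np.float64(-0.314), 2.3, np.float64(-2.03), np.float64(0.43), np.float64(-0.09), np.float64(-0.419), 2.3, np.float64(-2.5), np.float64(0.67), np.float64(-0.12), np.float64(-0.524), 2.3, np.float64(-2.94), np.float64(0.95), np.float64(-0.14), np.float64(-0.628), 2.3, np.float64(-3.35), np.float64(1.28), np.float64(-0.16), np.float64(-0.733), 2.3, np.float64(-3.72), np.float64(1.65), np.float64(-0.19), np.float64(-0.838), 2.3, np.float64(-4.05), np.float64(2.06), np.float64(-0.21), np.float64(-0.942), 2.3, np.float64(-4.33), np.float64(2.5), np.float64(-0.23), np.float64(-1.047), 2.3]
```

jog_arm:
  rows: [-0.52,0.03,-0.02,-0.105,2.3,-1.04,0.11,-0.05,-0.21,2.3,-1.55,0.24,-0.07,-0.314,2.3,-2.03,0.43,-0.09,-0.42,2.3,-2.5,0.67,-0.12,-0.524,2.3,-2.94,0.95,-0.14,-0.628,2.3,-3.35,1.28,-0.16,-0.733,2.3,-3.72,1.65,-0.19,-0.838,2.3,-4.05,2.06,-0.21,-0.942,2.3,-4.33,2.5,-0.23,-1.047,2.3]

```text
time_s: 4.2
eef_pos: [0.6742, -0.0789, 0.1834]
tcp_rot: [[0.582, -0.813, 0.002], [-0.813, -0.582, -0.002], [0.003, -0.001, -1.0]]
wrist_force: [2.3, -3.8, -0.9]
grip_width: 0.023
```

```bash
python3 arc.py 60 35 0 2.3 | head -1; python3 - <<'E'
from h import *
b=shot('side','s2');a=shot('top','t2')
B=cv2.resize(b['color'][170:270,290:390],None,fx=4,fy=4,interpolation=cv2.INTER_CUBIC)
A=cv2.resize(a['color'][140:240,320:420],None,fx=4,fy=4,interpolation=cv2.INTER_CUBIC)
cv2.imwrite('pics/c2.png',np.hstack([A,B]))
E
```

```text
q7 -60.3 pos [ 0.6742 -0.0789  0.1834] yaw -54.4 theta 33.7 rad 0.0471 F [ 2.3 -3.8 -0.9]
```

View pics/c2.png

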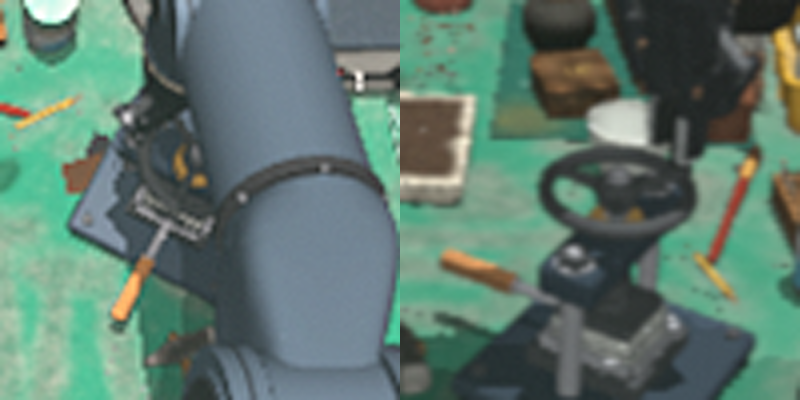

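The wheel is turning with a purely tangential 4.4 N, and the press sits unmoved (plate unchanged at (600,350) in the crop). I continue with the same arc.

jog_arm:
  rows: [-0.52,0.03,-0.02,-0.105,2.3,-1.04,0.11,-0.05,-0.21,2.3,-1.55,0.24,-0.07,-0.314,2.3,-2.03,0.43,-0.09,-0.42,2.3,-2.5,0.67,-0.12,-0.524,2.3,-2.94,0.95,-0.14,-0.628,2.3,-3.35,1.28,-0.16,-0.733,2.3,-3.72,1.65,-0.19,-0.838,2.3,-4.05,2.06,-0.21,-0.942,2.3,-4.33,2.5,-0.23,-1.047,2.3]

```text
time_s: 5.3
eef_pos: [0.6293, -0.0563, 0.1858]
tcp_rot: [[0.996, 0.094, 0.003], [0.094, -0.996, 0.001], [0.003, -0.0, -1.0]]
wrist_force: [5.5, -0.1, 0.2]
grip_width: 0.0233
```

```bash
python3 arc.py 60 95 0 2.3 | head -1; python3 -c "
from rig import r;print(r.get_obs()['qpos'].round(1))"
```

```text
q7 -11.8 pos [ 0.6293 -0.0563  0.1858] yaw 5.4 theta 96.7 rad 0.049 F [ 5.5 -0.1  0.2]
[ 20.   33.8 -31.4  92.2  19.7  59.3 -11.8]
```

jog_arm:
  rows: [-0.52,0.03,-0.02,-0.105,2.3,-1.04,0.11,-0.05,-0.21,2.3,-1.55,0.24,-0.07,-0.314,2.3,-2.03,0.43,-0.09,-0.42,2.3,-2.5,0.67,-0.12,-0.524,2.3,-2.94,0.95,-0.14,-0.628,2.3,-3.35,1.28,-0.16,-0.733,2.3,-3.72,1.65,-0.19,-0.838,2.3,-4.05,2.06,-0.21,-0.942,2.3,-4.33,2.5,-0.23,-1.047,2.3]

```text
time_s: 6.3
eef_pos: [0.5881, -0.0839, 0.1881]
tcp_rot: [[0.415, 0.91, 0.002], [0.91, -0.415, 0.002], [0.003, 0.001, -1.0]]
wrist_force: [2.6, 4.8, 1.6]
grip_width: 0.0229
```

```bash
python3 arc.py 60 155 0 2.3 | head -1; python3 -c "
from rig import r;print(r.get_obs()['qpos'].round(1))"
```

```text
q7 41.4 pos [ 0.5881 -0.0839  0.1881] yaw 65.5 theta 155.8 rad 0.0514 F [2.6 4.8 1.6]
[ 33.5  34.5 -48.3  97.4  28.8  61.1  41.4]
```

jog_arm:
  rows: [-0.52,0.03,-0.02,-0.105,2.3,-1.04,0.11,-0.05,-0.21,2.3,-1.55,0.24,-0.07,-0.314,2.3,-2.03,0.43,-0.09,-0.42,2.3,-2.5,0.67,-0.12,-0.524,2.3,-2.94,0.95,-0.14,-0.628,2.3,-3.35,1.28,-0.16,-0.733,2.3,-3.72,1.65,-0.19,-0.838,2.3,-4.05,2.06,-0.21,-0.942,2.3,-4.33,2.5,-0.23,-1.047,2.3]

```text
time_s: 7.3
eef_pos: [0.5917, -0.1338, 0.1901]
tcp_rot: [[-0.58, 0.814, -0.0], [0.814, 0.58, 0.002], [0.002, 0.001, -1.0]]
wrist_force: [-3.3, 4.6, 4.6]
grip_width: 0.0227
```

```bash
python3 arc.py 60 215 0 2.3 | head -1; python3 -c "
from rig import r;print(r.get_obs()['qpos'].round(1))"
```

```text
q7 97.3 pos [ 0.5917 -0.1338  0.1901] yaw 125.5 theta -146.4 rad 0.052 F [-3.3  4.6  4.6]
[ 44.7  41.1 -63.7  95.   39.   69.1  97.3]
```

jog_arm:
  rows: [-0.39,0.02,-0.1,-0.079,2.3,-0.78,0.06,-0.18,-0.157,2.3,-1.17,0.14,-0.25,-0.236,2.3,-1.55,0.24,-0.28,-0.314,2.3,-1.91,0.38,-0.3,-0.393,2.3,-2.27,0.54,-0.32,-0.471,2.3,-2.61,0.74,-0.34,-0.55,2.3,-2.94,0.95,-0.36,-0.628,2.3,-3.25,1.2,-0.37,-0.707,2.3,-3.54,1.46,-0.38,-0.785,2.3]

```text
time_s: 8.3
eef_pos: [0.6228, -0.1558, 0.1925]
tcp_rot: [[-0.986, 0.168, -0.004], [0.168, 0.986, -0.0], [0.004, -0.001, -1.0]]
wrist_force: [-4.9, 0.3, -1.6]
grip_width: 0.0233
```

```bash
python3 arc.py 60 260 0 2.3 | head -1; python3 -c "
from rig import r;print(r.get_obs()['qpos'].round(1))"
```

```text
q7 139.5 pos [ 0.6228 -0.1558  0.1925] yaw 170.3 theta -103.5 rad 0.0522 F [-4.9  0.3 -1.6]
[ 46.9  48.3 -73.   89.   46.8  78.2 139.5]
```

jog_arm:
  rows: [0.2,0,0,0,5,0.2,0,0,0,5,0.2,0,-2,0,5,0.2,0,-4.5,0.05,5,0.2,0,-6,0.15,5,0.2,0,-6,0.3,5,0.2,0,-6,0.45,5,0.2,0,-6,0.6,5,0.2,0,-6,0.75,5,0.2,0,-6,0.9,5]

```text
time_s: 9.3
eef_pos: [0.6223, -0.1553, 0.2538]
tcp_rot: [[-0.473, 0.881, 0.001], [0.881, 0.473, -0.0], [-0.001, 0.001, -1.0]]
wrist_force: [-0.5, -0.4, 0.1]
grip_width: 0.0499
```

jog_arm:
  rows: [0,0,0,0.15,5,0,0,0,0.3,5,0,0,0,0.45,5,0,0,0,0.6,5,0,0,0,0.75,5,0,0,0,0.9,5,0,0,0,1.05,5,0,0,0,1.2,5,0,0,0,1.35,5,0,0,0,1.5,5]

```text
time_s: 10.3
eef_pos: [0.6223, -0.1553, 0.2538]
tcp_rot: [[0.845, 0.534, 0.001], [0.534, -0.845, -0.0], [0.001, 0.001, -1.0]]
wrist_force: [-0.6, -0.4, 0.3]
grip_width: 0.05
```

```bash
python3 arc.py 60 260 0 2.3 | head -1; python3 - <<'E'
from h import *
print(r.get_obs()['qpos'].round(1))
b=shot('side','s3');a=shot('top','t3')
B=cv2.resize(b['color'][170:270,290:390],None,fx=4,fy=4,interpolation=cv2.INTER_CUBIC)
A=cv2.resize(a['color'][140:240,320:420],None,fx=4,fy=4,interpolation=cv2.INTER_CUBIC)
cv2.imwrite('pics/c3.png',np.hstack([A,B]))
E
```

```text
q7 22.1 pos [ 0.6223 -0.1553  0.2538] yaw 32.3 theta -104.2 rad 0.0518 F [-0.6 -0.4  0.3]
[ 33.7  33.1 -40.9  85.   22.3  70.1  22.1]
```

View pics/c3.png

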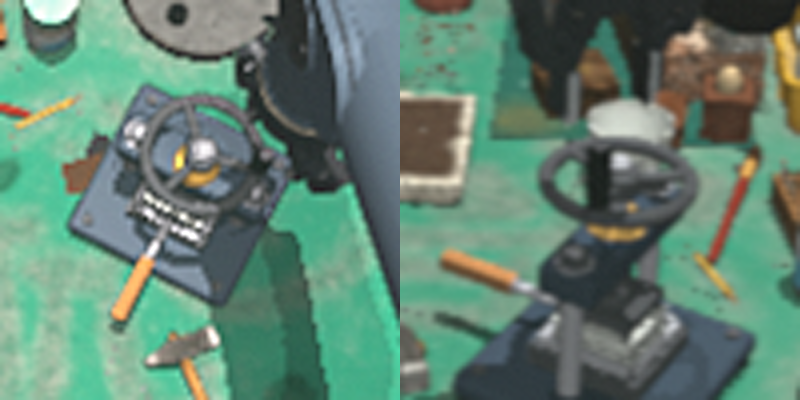

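The side crop shows the crank sleeve at (598,175), between and in front of the open fingers, which straddle its position. The wheel stayed where I left it. Next I finish the turn, descend and cage.

jog_arm:
  rows: [0,0,0,0.15,5,0,0,0,0.3,5,0,0,0,0.45,5,0,0,0,0.6,5,0,0,0.5,0.75,5,0,0,2,0.77,5,0,0,4,0.77,5,0,0,5.9,0.77,4,0,0,5.9,0.77,2.3,0,0,5.9,0.77,2.3]

```text
time_s: 11.4
eef_pos: [0.6223, -0.1553, 0.1947]
tcp_rot: [[0.981, -0.194, 0.0], [-0.194, -0.981, 0.0], [0.0, -0.0, -1.0]]
wrist_force: [0.1, 0.0, 0.3]
grip_width: 0.0233
```

```bash
python3 arc.py 60 260 0 2.3 | head -1
```

```text
q7 -17.6 pos [ 0.6223 -0.1553  0.1947] yaw -11.2 theta -104.1 rad 0.0519 F [0.1 0.  0.3]
```

jog_arm:
  rows: [0.44,-0.02,-0.02,-0.087,2.3,0.87,-0.08,-0.04,-0.175,2.3,1.29,-0.17,-0.06,-0.262,2.3,1.71,-0.3,-0.08,-0.349,2.3,2.11,-0.47,-0.1,-0.436,2.3,2.5,-0.67,-0.12,-0.524,2.3,2.87,-0.9,-0.14,-0.611,2.3,3.21,-1.17,-0.16,-0.698,2.3,3.54,-1.46,-0.18,-0.785,2.3,3.83,-1.79,-0.2,-0.873,2.3]

```text
time_s: 12.4
eef_pos: [0.6625, -0.1468, 0.197]
tcp_rot: [[0.778, 0.628, -0.002], [0.628, -0.778, -0.002], [-0.002, 0.001, -1.0]]
wrist_force: [-4.3, -2.8, -2.4]
grip_width: 0.0229
```

```bash
python3 arc.py 60 260 0 2.3 | head -1; python3 -c "
from rig import r;print(r.get_obs()['qpos'].round(1))"
```

```text
q7 24.8 pos [ 0.6625 -0.1468  0.197 ] yaw 38.9 theta -56.6 rad 0.0501 F [-4.3 -2.8 -2.4]
[ 31.1  39.3 -41.3  83.3  27.   67.6  24.8]
```

jog_arm:
  rows: [0.44,-0.02,-0.02,-0.087,2.3,0.87,-0.08,-0.04,-0.175,2.3,1.29,-0.17,-0.06,-0.262,2.3,1.71,-0.3,-0.08,-0.349,2.3,2.11,-0.47,-0.1,-0.436,2.3,2.5,-0.67,-0.12,-0.524,2.3,2.87,-0.9,-0.14,-0.611,2.3,3.21,-1.17,-0.16,-0.698,2.3,3.54,-1.46,-0.18,-0.785,2.3,3.83,-1.79,-0.2,-0.873,2.3]

```text
time_s: 13.4
eef_pos: [0.6821, -0.1098, 0.1991]
tcp_rot: [[0.02, 1.0, 0.0], [1.0, -0.02, -0.003], [-0.003, 0.001, -1.0]]
wrist_force: [-0.2, -4.5, -2.7]
grip_width: 0.0228
```

```bash
python3 arc.py 60 260 0 2.3 | head -1; python3 - <<'E'
from h import *
print(r.get_obs()['qpos'].round(1))
b=shot('side','s4');a=shot('top','t4')
B=cv2.resize(b['color'][170:270,290:390],None,fx=4,fy=4,interpolation=cv2.INTER_CUBIC)
cv2.imwrite('pics/c4.png',B)
E
```

```text
q7 65.6 pos [ 0.6821 -0.1098  0.1991] yaw 88.9 theta -5.9 rad 0.0474 F [-0.2 -4.5 -2.7]
[ 32.5  43.5 -53.2  80.9  35.4  73.   65.6]
```

```bash
python3 - <<'E'
from h import *
C=np.array([.635,-.105]); th=np.radians(-27.5)
R=np.array([[np.cos(th),np.sin(th)],[-np.sin(th),np.cos(th)]])
for t in('top0','side0','t3','s3'):
    P=cloud(ld(t)); q=(P[...,:2]-C)@R.T; rr=np.linalg.norm(q,axis=-1); z=P[...,2]
    s=lambda m:(len(z[m]),np.percentile(z[m]*1000,[10,25,50,75,90]).round(1)) if m.sum()>3 else m.sum()
    print(t,'rim',s((abs(rr-.05)<.003)&(z>.155)&(z<.19)),'rimall',s((abs(rr-.05)<.009)&(z>.155)&(z<.19)))
    print('  nut',s((rr<.004)&(z>.16)),'cross',s((abs(q[...,0])<.018)&(abs(q[...,1])<.07)&(z>.138)&(z<.152)),'foot',s((q[...,0]<-.05)&(q[...,0]>-.08)&(abs(q[...,1])<.08)&(z>.01)&(z<.035)),'bench',s((rr>.15)&(rr<.2)&(abs(z)<.012)))
    for dz in (0,):
        m=(abs(rr-.05)<.006)&(z>.155)&(z<.19)
        print('  ring centre check',(P[m][:,:2].max(0)+P[m][:,:2].min(0))/2)
E
```

```text
top0 rim (116, array([161.7, 163.8, 166. , 168.1, 169.8])) rimall (280, array([161.4, 163.5, 165.7, 168. , 169.9]))
  nut 3 cross (98, array([138.4, 139.3, 141.5, 145.4, 147.8])) foot (297, array([18.5, 20.7, 23.1, 25.7, 28.3])) bench (2954, array([-5.8, -3.6, -1. ,  1.5,  3.7]))
  ring centre check [ 0.63243772 -0.10409041]
side0 rim (151, array([162.2, 165. , 166.5, 167.6, 168.9])) rimall (382, array([160.5, 162.5, 165.3, 167.3, 169.8]))
  nut 3 cross (134, array([138.4, 140. , 143.5, 145.4, 147.2])) foot (209, array([21.1, 22.1, 23. , 24.1, 25.2])) bench (2929, array([-2.8, -1.9, -1. ,  0. ,  1. ]))
  ring centre check [ 0.63414386 -0.10605479]
t3 rim (120, array([173.5, 174.8, 176.7, 178.5, 180.7])) rimall (281, array([171.9, 174.1, 176.3, 178.9, 180.7]))
  nut (19, array([497.5, 607.3, 647.3, 656.4, 658.1])) cross (98, array([138.6, 139.8, 142.6, 145.7, 147.9])) foot (298, array([18.8, 20.7, 23.3, 25.3, 27.6])) bench (2375, array([-5.7, -3.4, -1.1,  1.4,  3.6]))
  ring centre check [ 0.63258967 -0.10446662]
s3 rim (163, array([174.2, 176.1, 177.3, 178.2, 178.9])) rimall (381, array([171.2, 174. , 176.4, 177.9, 178.9]))
  nut (5, array([187.2, 188.7, 189.3, 189.7, 189.7])) cross (118, array([138.4, 139. , 140.9, 144.6, 146.2])) foot (204, array([21.2, 21.9, 22.8, 24. , 25. ])) bench (2939, array([-2.8, -2. , -1. ,  0. ,  1. ]))
  ring centre check [ 0.63524485 -0.10751541]
```

jog_arm:
  rows: [0.44,-0.02,-0.02,-0.087,2.3,0.87,-0.08,-0.04,-0.175,2.3,1.29,-0.17,-0.06,-0.262,2.3,1.71,-0.3,-0.08,-0.349,2.3,2.11,-0.47,-0.1,-0.436,2.3,2.5,-0.67,-0.12,-0.524,2.3,2.87,-0.9,-0.14,-0.611,2.3,3.21,-1.17,-0.16,-0.698,2.3,3.54,-1.46,-0.18,-0.785,2.3,3.83,-1.79,-0.2,-0.873,2.3]

```text
time_s: 14.5
eef_pos: [0.6659, -0.0699, 0.2013]
tcp_rot: [[-0.752, 0.66, 0.002], [0.66, 0.752, -0.001], [-0.003, 0.001, -1.0]]
wrist_force: [3.8, -3.7, -2.9]
grip_width: 0.0233
```

```bash
python3 arc.py 60 260 0 2.3 | head -1; python3 -c "
from rig import r;print(r.get_obs()['qpos'].round(1))"
```

```text
q7 105.5 pos [ 0.6659 -0.0699  0.2013] yaw 138.7 theta 48.6 rad 0.0467 F [ 3.8 -3.7 -2.9]
[ 35.1  46.1 -65.3  84.3  42.5  76.5 105.5]
```

jog_arm:
  rows: [-0.2,0.1,0,0,5,-0.2,0.1,0,0,5,-0.2,0.1,-2,0,5,-0.2,0.1,-4.5,0.05,5,-0.2,0.1,-6,0.15,5,-0.2,0.1,-6,0.3,5,-0.2,0.1,-6,0.45,5,-0.2,0.1,-6,0.6,5,-0.2,0.1,-6,0.75,5,-0.2,0.1,-6,0.9,5]

```text
time_s: 15.5
eef_pos: [0.6673, -0.069, 0.2609]
tcp_rot: [[0.058, 0.998, 0.001], [0.998, -0.058, 0.0], [0.001, 0.001, -1.0]]
wrist_force: [-0.3, -0.3, 0.2]
grip_width: 0.0502
```

jog_arm:
  rows: [0,0,0,0.15,5,0,0,0,0.3,5,0,0,0,0.45,5,0,0,0,0.6,5,0,0,0,0.75,5,0,0,0,0.9,5,0,0,0,1.05,5,0,0,0,1.2,5,0,0,0,1.35,5,0,0,0,1.5,5]

```text
time_s: 16.5
eef_pos: [0.6674, -0.0688, 0.261]
tcp_rot: [[1.0, 0.013, 0.001], [0.013, -1.0, 0.001], [0.001, -0.001, -1.0]]
wrist_force: [-0.0, -0.1, -0.2]
grip_width: 0.0497
```

jog_arm:
  rows: [0,0,0,0.15,5,0,0,0,0.3,5,0,0,0,0.45,5,0,0,0,0.6,5,0,0,0.5,0.74,5,0,0,2,0.74,5,0,0,4,0.74,5,0,0,5.9,0.74,4,0,0,5.9,0.74,2.1,0,0,5.9,0.74,2.1]

```text
time_s: 17.5
eef_pos: [0.6676, -0.0693, 0.202]
tcp_rot: [[0.752, -0.659, 0.001], [-0.659, -0.752, 0.0], [0.001, -0.001, -1.0]]
wrist_force: [0.0, -0.2, -0.4]
grip_width: 0.021
```

```bash
python3 arc.py 60 260 0 2.3 | head -1; python3 -c "
from rig import r;print(r.get_obs()['qpos'].round(1))"
```

```text
q7 -51.3 pos [ 0.6676 -0.0693  0.202 ] yaw -41.2 theta 47.6 rad 0.0483 F [ 0.  -0.2 -0.4]
[ 14.5  35.  -21.8  84.8  13.9  62.9 -51.3]
```

jog_arm:
  rows: [-0.31,0.01,-0.01,-0.061,2.1,-0.61,0.04,-0.03,-0.122,2.1,-0.91,0.08,-0.04,-0.183,2.1,-1.21,0.15,-0.06,-0.244,2.1,-1.51,0.23,-0.07,-0.305,2.1,-1.79,0.33,-0.08,-0.367,2.1,-2.08,0.45,-0.1,-0.428,2.1,-2.35,0.59,-0.11,-0.489,2.1,-2.61,0.74,-0.12,-0.55,2.1,-2.87,0.9,-0.14,-0.611,2.1]

```text
time_s: 18.5
eef_pos: [0.6413, -0.0573, 0.2045]
tcp_rot: [[0.994, -0.106, 0.004], [-0.106, -0.994, -0.0], [0.004, -0.0, -1.0]]
wrist_force: [4.4, -0.3, -3.3]
grip_width: 0.021
```

```bash
cat > ob.py <<'E'
from h import *
C=np.array([.635,-.105])
for i in range(1):
    o=r.get_obs(); d=o['eef_pos'][:2]-C; t=np.arctan2(d[1],d[0]); F=o['wrist_force']
    print('t',round(o['time_s'],2),'th',np.degrees(t).round(1),'R',np.linalg.norm(d).round(4),'z',o['eef_pos'][2].round(4),'Ft',(F[:2]@[-np.sin(t),np.cos(t)]).round(2),'Fr',(F[:2]@[np.cos(t),np.sin(t)]).round(2),'Fz',F[2].round(1),'q',o['qpos'].round(0))
E
python3 ob.py
```

```text
t 18.5 th 82.5 R 0.0481 z 0.2045 Ft -4.41 Fr 0.29 Fz -3.3 q [ 20.  34. -32.  89.  19.  62. -22.]
```

jog_arm:
  rows: [-0.09,0,0,-0.017,2.1,-0.17,0,-0.01,-0.035,2.1,-0.26,0.01,-0.01,-0.052,2.1,-0.35,0.01,-0.02,-0.07,2.1,-0.44,0.02,-0.02,-0.087,2.1,-0.52,0.03,-0.02,-0.105,2.1,-0.61,0.04,-0.03,-0.122,2.1,-0.7,0.05,-0.03,-0.14,2.1,-0.78,0.06,-0.04,-0.157,2.1,-0.87,0.08,-0.04,-0.175,2.1]

```text
time_s: 19.5
eef_pos: [0.6307, -0.0569, 0.2031]
tcp_rot: [[0.998, 0.069, -0.0], [0.069, -0.998, 0.0], [-0.0, -0.0, -1.0]]
wrist_force: [5.5, 0.5, 3.8]
grip_width: 0.0211
```

```bash
python3 ob.py
```

```text
t 19.5 th 95.1 R 0.0483 z 0.2031 Ft -5.49 Fr 0.0 Fz 3.8 q [ 22.  34. -34.  90.  21.  62. -14.]
```

jog_arm:
  rows: [-0.06,0,-0.03,-0.012,2.1,-0.12,0,-0.06,-0.024,2.1,-0.18,0,-0.08,-0.037,2.1,-0.24,0.01,-0.1,-0.049,2.1,-0.31,0.01,-0.1,-0.061,2.1,-0.37,0.01,-0.11,-0.073,2.1,-0.43,0.02,-0.11,-0.086,2.1,-0.49,0.02,-0.12,-0.098,2.1,-0.55,0.03,-0.12,-0.11,2.1,-0.61,0.04,-0.13,-0.122,2.1]

```text
time_s: 20.5
eef_pos: [0.6247, -0.0578, 0.2044]
tcp_rot: [[0.982, 0.19, 0.0], [0.19, -0.982, 0.0], [0.0, -0.0, -1.0]]
wrist_force: [4.6, 0.5, -3.0]
grip_width: 0.0211
```

```bash
python3 ob.py
```

```text
t 20.5 th 102.3 R 0.0483 z 0.2044 Ft -4.6 Fr -0.45 Fz -3.0 q [ 23.  33. -36.  91.  22.  62.  -8.]
```

Still 4.6 N. I continue in about 5 mm steps.

jog_arm:
  rows: [-0.05,0,0,-0.01,2.1,-0.1,0,0,-0.02,2.1,-0.15,0,-0.01,-0.03,2.1,-0.2,0,-0.01,-0.04,2.1,-0.25,0.01,-0.01,-0.05,2.1,-0.3,0.01,-0.01,-0.06,2.1,-0.35,0.01,-0.02,-0.07,2.1,-0.4,0.02,-0.02,-0.08,2.1,-0.45,0.02,-0.02,-0.09,2.1,-0.5,0.03,-0.02,-0.1,2.1]

```text
time_s: 21.5
eef_pos: [0.6199, -0.059, 0.2047]
tcp_rot: [[0.958, 0.287, 0.0], [0.287, -0.958, 0.0], [0.0, -0.0, -1.0]]
wrist_force: [4.6, -0.9, -2.3]
grip_width: 0.0212
```

```bash
python3 ob.py
```

```text
t 21.5 th 108.2 R 0.0484 z 0.2047 Ft -4.14 Fr -2.3 Fz -2.3 q [ 24.  33. -38.  92.  22.  62.  -3.]
```

jog_arm:
  rows: [-0.05,0,0,-0.01,2.1,-0.1,0,0,-0.02,2.1,-0.15,0,-0.01,-0.03,2.1,-0.2,0,-0.01,-0.04,2.1,-0.25,0.01,-0.01,-0.05,2.1,-0.3,0.01,-0.01,-0.06,2.1,-0.35,0.01,-0.02,-0.07,2.1,-0.4,0.02,-0.02,-0.08,2.1,-0.45,0.02,-0.02,-0.09,2.1,-0.5,0.03,-0.02,-0.1,2.1]

```text
time_s: 22.5
eef_pos: [0.6152, -0.0607, 0.2048]
tcp_rot: [[0.925, 0.381, 0.0], [0.381, -0.925, 0.0], [0.0, -0.0, -1.0]]
wrist_force: [3.8, 1.0, -1.6]
grip_width: 0.0209
```

```bash
python3 ob.py
```

```text
t 22.5 th 114.1 R 0.0485 z 0.2048 Ft -3.9 Fr -0.67 Fz -1.6 q [ 25.  33. -40.  93.  23.  63.   2.]
```

jog_arm:
  rows: [-0.05,0,0,-0.01,2.1,-0.1,0,0,-0.02,2.1,-0.15,0,-0.01,-0.03,2.1,-0.2,0,-0.01,-0.04,2.1,-0.25,0.01,-0.01,-0.05,2.1,-0.3,0.01,-0.01,-0.06,2.1,-0.35,0.01,-0.02,-0.07,2.1,-0.4,0.02,-0.02,-0.08,2.1,-0.45,0.02,-0.02,-0.09,2.1,-0.5,0.03,-0.02,-0.1,2.1]

```text
time_s: 23.5
eef_pos: [0.6107, -0.0629, 0.2051]
tcp_rot: [[0.882, 0.471, 0.0], [0.471, -0.882, 0.0], [0.0, -0.0, -1.0]]
wrist_force: [4.0, 1.4, -0.4]
grip_width: 0.0207
```

```bash
python3 ob.py
```

```text
t 23.5 th 120.1 R 0.0486 z 0.2051 Ft -4.17 Fr -0.78 Fz -0.4 q [ 27.  33. -41.  93.  24.  63.   7.]
```

jog_arm:
  rows: [-0.05,0,0,-0.01,2.1,-0.1,0,0,-0.02,2.1,-0.15,0,-0.01,-0.03,2.1,-0.2,0,-0.01,-0.04,2.1,-0.25,0.01,-0.01,-0.05,2.1,-0.3,0.01,-0.01,-0.06,2.1,-0.35,0.01,-0.02,-0.07,2.1,-0.4,0.02,-0.02,-0.08,2.1,-0.45,0.02,-0.02,-0.09,2.1,-0.5,0.03,-0.02,-0.1,2.1]

```text
time_s: 24.5
eef_pos: [0.6064, -0.0656, 0.2053]
tcp_rot: [[0.83, 0.557, 0.0], [0.557, -0.83, 0.0], [0.0, 0.0, -1.0]]
wrist_force: [3.6, 2.9, 0.0]
grip_width: 0.0213
```

```bash
python3 ob.py
```

```text
t 24.5 th 126.0 R 0.0487 z 0.2053 Ft -4.64 Fr 0.23 Fz 0.0 q [ 28.  33. -43.  94.  25.  63.  12.]
```

jog_arm:
  rows: [-0.05,0,0,-0.01,2.1,-0.1,0,0,-0.02,2.1,-0.15,0,-0.01,-0.03,2.1,-0.2,0,-0.01,-0.04,2.1,-0.25,0.01,-0.01,-0.05,2.1,-0.3,0.01,-0.01,-0.06,2.1,-0.35,0.01,-0.02,-0.07,2.1,-0.4,0.02,-0.02,-0.08,2.1,-0.45,0.02,-0.02,-0.09,2.1,-0.5,0.03,-0.02,-0.1,2.1]

```text
time_s: 25.5
eef_pos: [0.6041, -0.0662, 0.2059]
tcp_rot: [[0.77, 0.639, 0.004], [0.639, -0.77, 0.003], [0.005, -0.0, -1.0]]
wrist_force: [9.8, 8.9, -1.2]
grip_width: 0.021
```

```bash
python3 ob.py
```

```text
t 25.5 th 128.5 R 0.0496 z 0.2059 Ft -13.26 Fr 0.89 Fz -1.2 q [ 29.  33. -44.  94.  26.  63.  17.]
```

Stop felt: 13 N, and the tool stalled at 128° against 132° commanded. I ease off now and wind back.

jog_arm:
  rows: [0.42,0.02,0.02,0.084,2.1,0.83,0.07,0.04,0.168,2.1,1.24,0.16,0.06,0.251,2.1,1.65,0.28,0.07,0.335,2.1,2.03,0.43,0.09,0.419,2.1,2.41,0.62,0.11,0.503,2.1,2.77,0.83,0.13,0.586,2.1,3.11,1.09,0.15,0.67,2.1,3.42,1.36,0.17,0.754,2.1,3.72,1.65,0.19,0.838,2.1]

```text
time_s: 26.5
eef_pos: [0.6393, -0.0582, 0.2027]
tcp_rot: [[0.989, -0.151, -0.005], [-0.151, -0.989, -0.001], [-0.005, 0.002, -1.0]]
wrist_force: [-4.1, 1.3, 1.6]
grip_width: 0.0209
```

```bash
python3 ob.py
```

```text
t 26.5 th 84.7 R 0.047 z 0.2027 Ft 4.18 Fr 0.96 Fz 1.6 q [ 19.  34. -31.  89.  19.  63. -25.]
```

jog_arm:
  rows: [0.42,0.02,0.02,0.084,2.1,0.83,0.07,0.04,0.168,2.1,1.24,0.16,0.06,0.251,2.1,1.65,0.28,0.07,0.335,2.1,2.03,0.43,0.09,0.419,2.1,2.41,0.62,0.11,0.503,2.1,2.77,0.83,0.13,0.586,2.1,3.11,1.09,0.15,0.67,2.1,3.42,1.36,0.17,0.754,2.1,3.72,1.65,0.19,0.838,2.1]

```text
time_s: 27.5
eef_pos: [0.6741, -0.0789, 0.2007]
tcp_rot: [[0.55, -0.835, -0.005], [-0.835, -0.55, 0.001], [-0.003, 0.003, -1.0]]
wrist_force: [-2.4, 3.4, 1.5]
grip_width: 0.0209
```

```bash
python3 ob.py; python3 arc.py 1 1 1 1|head -1
```

```text
t 27.5 th 33.7 R 0.047 z 0.2007 Ft 4.22 Fr -0.12 Fz 1.5 q [ 13.  35. -18.  83.  11.  63. -64.]
q7 -63.5 pos [ 0.6741 -0.0789  0.2007] yaw -56.6 theta 33.7 rad 0.047 F [-2.4  3.4  1.5]
```

jog_arm:
  rows: [-0.25,0,0,0,3,-0.15,0,0,0,5,-0.15,0,-2,0,5,-0.15,0,-5,0,5,-0.15,0,-8.5,-0.14,5,-2,2,-8.5,-0.28,5,-4,4,-8.5,-0.42,5,-6,6,-8.5,-0.56,5,-8,8.2,-8.5,-0.7,5,-10,10.3,-8.5,-0.84,5]

```text
time_s: 28.5
eef_pos: [0.5331, -0.0532, 0.2865]
tcp_rot: [[0.991, -0.137, -0.001], [-0.137, -0.991, -0.001], [-0.001, 0.001, -1.0]]
wrist_force: [0.0, 0.3, -0.1]
grip_width: 0.0502
```

jog_arm:
  rows: [0,0,0,-0.14,5,0,0,0,-0.28,5,0,0,0,-0.42,5,0,0,0,-0.56,5,0,0,0,-0.7,5,0,0,0,-0.84,5,0,0,0,-0.98,5,0,0,0,-1.12,5,0,0,0,-1.24,5,0,0,0,-1.24,5]

```text
time_s: 29.5
eef_pos: [0.5345, -0.0535, 0.2865]
tcp_rot: [[0.456, 0.89, -0.001], [0.89, -0.456, -0.0], [-0.001, -0.0, -1.0]]
wrist_force: [0.2, -0.3, 0.4]
grip_width: 0.0499
```

```bash
python3 ob.py; python3 - <<'E'
from h import *
o=r.get_obs();print(o['eef_pos'].round(4),o['tcp_rot'].round(3).tolist())
b=shot('side','s5');a=shot('top','t5')
B=cv2.resize(b['color'][170:300,270:400],None,fx=4,fy=4,interpolation=cv2.INTER_CUBIC)
A=cv2.resize(a['color'][150:250,320:390],None,fx=4,fy=4,interpolation=cv2.INTER_CUBIC)
A=np.vstack([A,np.zeros((120,280,3),np.uint8)]);cv2.imwrite('pics/c5.png',np.hstack([A,B]))
C=np.array([.635,-.105]); th=np.radians(-27.5)
for t in('t5','s5'):
    P=cloud(ld(t)); rr=np.linalg.norm(P[...,:2]-C,axis=-1); z=P[...,2]; m=(abs(rr-.05)<.003)&(z>.165)&(z<.205)
    print('rim',m.sum(),np.percentile(z[m],[25,50,75]).round(4))
# image shift of press foot between start and now (side)
for t0,t1,(x,y,w,h) in(('s1','s5',(300,250,60,40)),('top0','t5',(335,195,25,20))):
    T=ld(t0)['color'][y:y+h,x:x+w]; S=ld(t1)['color'][y-6:y+h+6,x-6:x+w+6]
    q=cv2.matchTemplate(S,T,cv2.TM_CCOEFF_NORMED); print(cv2.minMaxLoc(q)[1::2])
E
```

```text
t 29.5 th 152.9 R 0.113 z 0.2865 Ft 0.2 Fr -0.35 Fz 0.4 q [ 35.  24. -50.  97.  19.  68.  43.]
[ 0.5345 -0.0535  0.2865] [[0.456, 0.89, -0.001], [0.89, -0.456, -0.0], [-0.001, -0.0, -1.0]]Traceback (most recent call last):
  File "<stdin>", line 10, in <module>
    return _quantile_unchecked(
        a, q, axis, out, overwrite_input, method, keepdims, weights)
    return _ureduce(a,
                    func=_quantile_ureduce_func,
    ...<5 lines>...
                    overwrite_input=overwrite_input,
                    method=method)
    r = func(a, **kwargs)
    result = _quantile(arr,
                       quantiles=q,
    ...<2 lines>...
                       out=out,
                       weights=wgt)
    slices_having_nans = np.isnan(arr[-1, ...])
                                  ~~~^^^^^^^^^
IndexError: index -1 is out of bounds for axis 0 with size 0
```

View pics/c5.png

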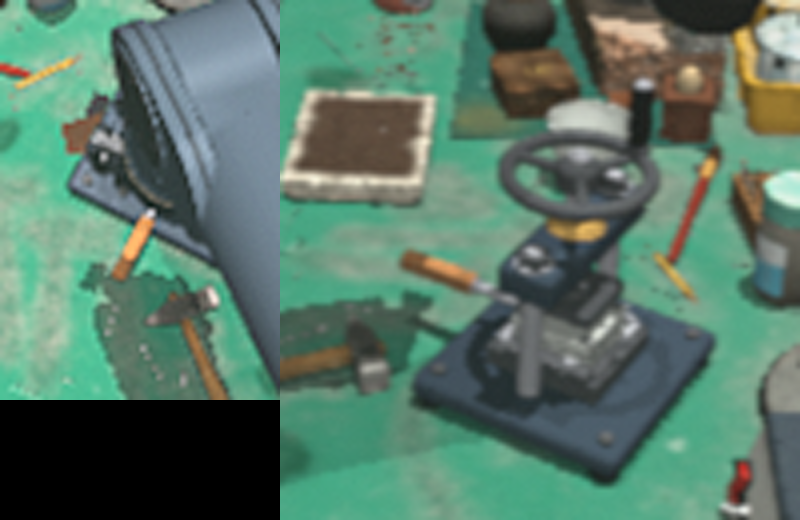

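The side view shows the wheel raised with the crank at back right (640,110). The pad has lifted off the mould, the handle is clear at (435,265), and the foot looks unmoved. I measure the rim height, any foot shift and the handle.

```bash
python3 - <<'E'
from h import *
C=np.array([.635,-.105])
P=cloud(ld('s5')); rr=np.linalg.norm(P[...,:2]-C,axis=-1); z=P[...,2]; m=(abs(rr-.05)<.003)&(z>.165)&(z<.205)
print('rim',m.sum(),np.percentile(z[m],[25,50,75]).round(4))
for t0,t1,(x,y,w,h) in(('side0','s5',(300,250,60,40)),('top0','t5',(335,190,20,20))):
    T=ld(t0)['color'][y:y+h,x:x+w]; S=ld(t1)['color'][y-6:y+h+6,x-6:x+w+6]
    q=cv2.matchTemplate(S,T,cv2.TM_CCOEFF_NORMED); print(cv2.minMaxLoc(q)[1::2])
for t,box in(('side0',(225,255,285,330)),('s5',(225,255,285,330)),('top0',(200,225,340,362))):
    c=ld(t); v0,v1,u0,u1=box; hsv=cv2.cvtColor(c['color'][v0:v1,u0:u1],cv2.COLOR_BGR2HSV)
    m=((hsv[...,0]<20)&(hsv[...,1]>100)&(hsv[...,2]>80)).astype(np.uint8)
    n,l,s,cc=cv2.connectedComponentsWithStats(m); k=1+np.argmax(s[1:,4]); v,u=np.nonzero(l==k)
    g=[ray(c,uu+u0,vv+v0,.057)[:2] for uu,vv in zip(u,v)]; g=np.array(g)
    (ln:=cv2.fitLine((g*1000).astype(np.float32),2,0,.01,.01)); d=ln[:2,0]; s_=(g-g.mean(0))@d
    mid=g.mean(0)+d*(s_.max()+s_.min())/2
    print(t,len(u),'mid',mid.round(4),'len',np.ptp(s_).round(3),'ang',np.degrees(np.arctan2(d[1],d[0])).round(1))
E
```

```text
rim 174 [0.1817 0.183  0.184 ]
(0.9199821352958679, (6, 6))
(0.6945578455924988, (6, 6))
side0 78 mid [ 0.5351 -0.0533] len 0.061 ang -30.1
s5 73 mid [ 0.5359 -0.0544] len 0.058 ang -29.0
top0 63 mid [ 0.5334 -0.0507] len 0.062 ang -27.9
```

Rim rise of 16.5 mm agrees with the stop minus a quarter turn, and the foot shows zero shift. I descend on the handle, gripping about 10 mm farther out for wheel clearance.

jog_arm:
  rows: [0,-0.3,1,0,5,0,-0.6,3,0,5,0,-1,6,0,5,0,-1,9,0,5,0,-1,12,0,5,0,-1,15,0,5,0,-1,17,0,5,0,-1,18,0,5,0,-1,18,0,5,0,-1,18,0,5]

```text
time_s: 30.6
eef_pos: [0.5263, -0.0481, 0.1072]
tcp_rot: [[0.459, 0.888, 0.001], [0.888, -0.459, 0.0], [0.0, 0.001, -1.0]]
wrist_force: [-0.1, 0.5, 0.1]
grip_width: 0.0502
```

```bash
python3 - <<'E'
from h import *
o=r.get_obs();print(o['eef_pos'].round(4),o['wrist_force'].round(1),o['qpos'].round(0))
b=shot('side','s6');cv2.imwrite('pics/c6.png',cv2.resize(b['color'][100:280,230:400],None,fx=3.2,fy=3.2,interpolation=cv2.INTER_CUBIC))
E
```

```text
[ 0.5263 -0.0481  0.1072] [-0.1  0.5  0.1] [ 28.  34. -42. 112.  32.  46.  30.]
```

View pics/c6.png

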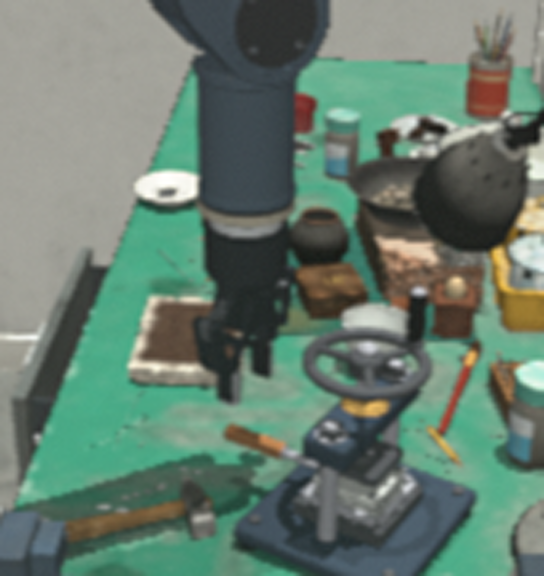

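The side view shows the gripper directly above the handle (260,440). The slim wrist cylinder is clear of the wheel rim at (310,370). I descend and grip.

jog_arm:
  rows: [0,0,1,0,5,0,0,3,0,5,0,0,5,0,5,0,0,6.5,0,5,0,0,7.1,0,5,0,0,7.1,0,3,0,0,7.1,0,1,0,0,7.1,0,1,0,0,7.1,0,1,0,0,7.1,0,1]
  newtons: 50

```text
time_s: 31.65
eef_pos: [0.5265, -0.0484, 0.0362]
tcp_rot: [[0.459, 0.888, 0.001], [0.888, -0.459, -0.0], [0.001, 0.001, -1.0]]
wrist_force: [0.0, 0.1, 1.4]
grip_width: 0.0132
```

```bash
python3 ob.py
```

```text
t 31.65 th 152.4 R 0.1224 z 0.0362 Ft -0.12 Fr 0.06 Fz 1.4 q [ 24.  40. -37. 115.  39.  38.  24.]
```

jog_arm:
  rows: [0,0,-0.1,0,1,0,0,-0.2,0,1,0,0,-0.3,0,1,0,0,-0.4,0,1,0,0,-0.5,0,1,0,0,-0.6,0,1,0,0,-0.7,0,1,0,0,-0.75,0,1,0,0,-0.75,0,1,0,0,-0.75,0,1]

```text
time_s: 32.65
eef_pos: [0.526, -0.0484, 0.0431]
tcp_rot: [[0.459, 0.888, -0.0], [0.888, -0.459, 0.0], [0.0, -0.0, -1.0]]
wrist_force: [0.3, 0.6, -1.5]
grip_width: 0.0133
```

```bash
python3 - <<'E'
from h import *
o=r.get_obs();print(o['eef_pos'].round(4),o['wrist_force'].round(1),o['torque'].round(2),o['grip_width'])
b=shot('side','s7');cv2.imwrite('pics/c7.png',cv2.resize(b['color'][190:290,290:390],None,fx=5,fy=5,interpolation=cv2.INTER_CUBIC))
E
```

```text
[ 0.526  -0.0484  0.0431] [ 0.3  0.6 -1.5] [0.03 0.12 0.05] 0.013298772680370927
```

View pics/c7.png

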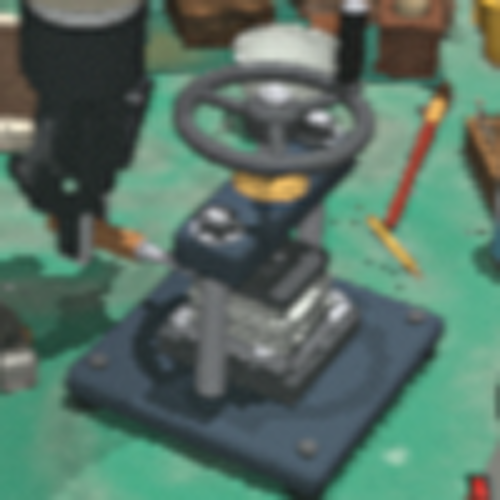

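The mould is lifted level at (260,330), and the wrist carries its full 1.5 N weight, so it is touching nothing. I draw it out.

jog_arm:
  rows: [0,-0.2,0,0,1,0,-0.6,0,0,1,0,-1.1,0,0,1,0,-1.7,0,0,1,0,-2.4,0,0,1,0,-3.1,0,0,1,0,-3.8,0,0,1,0,-4.5,0,0,1,0,-5.1,0,0,1,0,-5.5,0,0,1]

```text
time_s: 33.7
eef_pos: [0.4766, -0.0228, 0.0432]
tcp_rot: [[0.459, 0.889, -0.0], [0.889, -0.459, -0.0], [-0.0, -0.0, -1.0]]
wrist_force: [0.1, -0.4, -1.0]
grip_width: 0.0128
```

```bash
python3 ob.py
```

```text
t 33.7 th 152.6 R 0.1784 z 0.0432 Ft 0.26 Fr -0.27 Fz -1.0 q [ 22.  36. -37. 123.  39.  34.  19.]
```

jog_arm:
  rows: [0,-0.4,0,0,1,0,-0.9,0,0,1,0,-1.5,0,0,1,0,-2.1,0,0,1,0,-2.7,0,0,1,0,-3.2,0,0,1,0,-3.6,0,0,1,0,-3.9,0,0,1,0,-4,-0.2,0,1,0,-4,-0.8,0,1]

```text
time_s: 34.7
eef_pos: [0.4413, -0.0047, 0.0511]
tcp_rot: [[0.459, 0.889, -0.001], [0.889, -0.459, -0.0], [-0.0, -0.001, -1.0]]
wrist_force: [0.0, -1.2, -0.8]
grip_width: 0.0127
```

jog_arm:
  rows: [0,0,-0.6,0,1,0,0,-1.4,0,1,0,0,-2.4,0,1,0,0,-3.4,0,1,0,0,-4.4,0,1,0,0,-5.4,0,1,0,0,-6.2,0,1,0,0,-6.8,0,1,0,0,-7,0,1,0,0,-7,0,1]

```text
time_s: 35.7
eef_pos: [0.4417, -0.0048, 0.1213]
tcp_rot: [[0.459, 0.888, 0.0], [0.888, -0.459, -0.0], [0.0, 0.0, -1.0]]
wrist_force: [-0.2, 0.7, -1.0]
grip_width: 0.013
```

```bash
python3 - <<'E'
from h import *
o=r.get_obs();print(o['eef_pos'].round(4),o['tcp_rot'][:2,:2].round(3).tolist(),o['wrist_force'].round(1),o['torque'].round(2),o['qpos'].round(0))
p=o['eef_pos'];R=o['tcp_rot']
# mould origin 125ish mm along tool +y from TCP (handle dir = -y)
off=.1145+.0105  # nominal; refine below
yaw=np.degrees(np.arctan2(R[1,0],R[0,0]))
tgt=np.array([.4435,.2005]); 
for Y in(0.,15.,-15):   # final tool yaw; tool y = (sin,-cos)
    y=np.array([np.sin(np.radians(Y)),-np.cos(np.radians(Y))]); T=tgt-off*y
    D=np.r_[T-p[:2],0]; print(Y,'T',T.round(4),np.linalg.norm(T).round(3),'shift cm',(D@R*100).round(2),'turn',np.radians(yaw-Y).round(3))
shot('side','s8')
E
```

```text
[ 0.4417 -0.0048  0.1213] [[0.459, 0.888], [0.888, -0.459]] [-0.2  0.7 -1. ] [ 0.08  0.15 -0.01] [ 26.  27. -44. 123.  29.  41.  25.]
0.0 T [0.4435 0.3255] 0.55 shift cm [ 29.43 -15.01  -0.  ] turn 1.094
15.0 T [0.4111 0.3212] 0.522 shift cm [ 27.57 -17.68  -0.  ] turn 0.832
-15 T [0.4759 0.3212] 0.574 shift cm [ 30.54 -11.94  -0.  ] turn 1.356
```

jog_arm:
  rows: [0.6,-0.3,0,0.02,1,1.8,-0.9,0,0.07,1,3.6,-1.8,0,0.14,1,5.8,-3,0,0.22,1,8,-4.1,0,0.3,1,10.2,-5.2,0,0.38,1,12.4,-6.3,0,0.46,1,14.4,-7.4,0,0.54,1,16,-8.2,0,0.6,1,17,-8.7,0,0.64,1]

```text
time_s: 36.75
eef_pos: [0.442, 0.1881, 0.1207]
tcp_rot: [[0.899, 0.438, -0.0], [0.438, -0.899, 0.001], [-0.0, -0.001, -1.0]]
wrist_force: [-0.7, -0.4, -1.5]
grip_width: 0.0128
```

```bash
cat > pl.py <<'E'
from h import *
o=r.get_obs();p=o['eef_pos'];R=o['tcp_rot'];yaw=np.degrees(np.arctan2(R[1,0],R[0,0]))
T=np.array([.4435,.3229]);D=np.r_[T-p[:2],0]
print(p.round(4),'yaw',yaw.round(1),o['wrist_force'].round(1),o['torque'].round(2),'shift',(D@R*100).round(2),'turn',np.radians(yaw).round(3),o['qpos'].round(0),o['grip_width'])
E
python3 pl.py
```

```text
[0.442  0.1881 0.1207] yaw 26.0 [-0.7 -0.4 -1.5] [0.11 0.04 0.01] shift [ 6.050e+00 -1.205e+01  1.000e-02] turn 0.454 [ -5.  28. -33. 118.  23.  40. -27.] 0.01284777010686542
```

jog_arm:
  rows: [0.4,-0.8,0,0.04,1,1.1,-2.2,0,0.1,1,1.9,-3.8,0,0.16,1,2.8,-5.6,0,0.22,1,3.7,-7.4,0,0.28,1,4.5,-9,0,0.34,1,5.2,-10.4,0,0.4,1,5.7,-11.4,0,0.43,1,6,-12,0,0.454,1,6,-12,0,0.454,1]

```text
time_s: 37.75
eef_pos: [0.4432, 0.3212, 0.1207]
tcp_rot: [[1.0, 0.001, -0.0], [0.001, -1.0, 0.0], [-0.0, -0.0, -1.0]]
wrist_force: [0.0, -0.3, -1.2]
grip_width: 0.013
```

jog_arm:
  rows: [0,0,0.3,0,1,0,0,1,0,1,0,0,2,0,1,0,0,3,0,1,0,0,4,0,1,0,0,5,0,1,0,0,6,0,1,0,0,6.7,0,1,0,0,7,0,1,0,0,7,0,1]

```text
time_s: 38.75
eef_pos: [0.4434, 0.3203, 0.0507]
tcp_rot: [[1.0, 0.0, -0.0], [0.0, -1.0, -0.0], [-0.0, 0.0, -1.0]]
wrist_force: [-0.1, 0.1, -1.6]
grip_width: 0.013
```

```bash
python3 pl.py; python3 - <<'E'
from h import *
a=shot('top','t9');b=shot('side','s9')
A=cv2.resize(a['color'][180:260,240:320],None,fx=5,fy=5,interpolation=cv2.INTER_CUBIC)
B=cv2.resize(b['color'][150:230,250:330],None,fx=5,fy=5,interpolation=cv2.INTER_CUBIC)
cv2.imwrite('pics/c9.png',np.hstack([A,B]))
E
```

```text
[0.4434 0.3203 0.0507] yaw 0.0 [-0.1  0.1 -1.6] [ 0.13 -0.02 -0.04] shift [ 0.01 -0.26 -0.  ] turn 0.0 [-27.  36. -21. 112.  22.  35. -63.] 0.012977519766677669
```

View pics/c9.png

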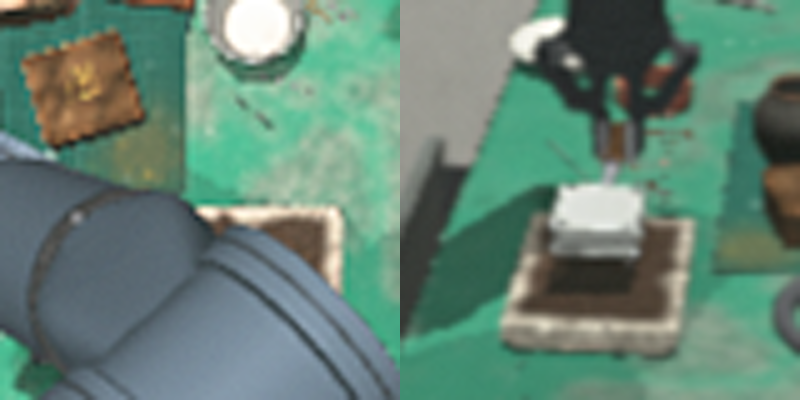

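The side view shows the mould hovering level over the tile with shadow on it (600,270), and the handle off the back edge in the jaws. I lower it gently.

jog_arm:
  rows: [0,0,0.4,0,1,0,0,1,0,1,0,0,1.6,0,1,0,0,2.1,0,1,0,0,2.4,0,1,0,0,2.6,0,1,0,0,2.7,0,1,0,0,2.8,0,1,0,0,2.87,0,1,0,0,2.92,0,1]

```text
time_s: 39.85
eef_pos: [0.4437, 0.3204, 0.022]
tcp_rot: [[1.0, -0.0, 0.0], [-0.0, -1.0, 0.0], [0.0, -0.0, -1.0]]
wrist_force: [-0.0, 0.3, -1.4]
grip_width: 0.0131
```

jog_arm:
  rows: [0,0,0.04,0,1,0,0,0.08,0,1,0,0,0.12,0,1,0,0,0.16,0,1,0,0,0.2,0,1,0,0,0.22,0,1,0,0,0.24,0,1,0,0,0.26,0,1,0,0,0.28,0,1,0,0,0.28,0,1]

```text
time_s: 40.85
eef_pos: [0.4436, 0.3204, 0.0191]
tcp_rot: [[1.0, 0.0, 0.0], [0.0, -1.0, 0.0], [0.0, -0.0, -1.0]]
wrist_force: [-0.6, 0.9, -1.0]
grip_width: 0.0133
```

```bash
python3 pl.py
```

```text
[0.4436 0.3204 0.0191] yaw 0.0 [-0.6  0.9 -1. ] [ 0.04  0.05 -0.05] shift [-0.01 -0.25  0.  ] turn 0.0 [-28.  39. -19. 114.  24.  31. -64.] 0.01331891464193077
```

jog_arm:
  rows: [0,0,0.02,0,1,0,0,0.04,0,1,0,0,0.06,0,1,0,0,0.08,0,1,0,0,0.1,0,1,0,0,0.11,0,1,0,0,0.12,0,1,0,0,0.12,0,1,0,0,0.12,0,1,0,0,0.12,0,1]

```text
time_s: 41.85
eef_pos: [0.4437, 0.3206, 0.018]
tcp_rot: [[1.0, 0.0, 0.0], [0.0, -1.0, 0.0], [0.0, -0.0, -1.0]]
wrist_force: [-0.7, 2.2, 3.4]
grip_width: 0.013
```

```bash
python3 pl.py
```

```text
[0.4437 0.3206 0.018 ] yaw 0.0 [-0.7  2.2  3.4] [-0.01  0.09 -0.03] shift [-0.02 -0.23  0.  ] turn 0.0 [-28.  39. -19. 114.  24.  31. -64.] 0.013038009279014787
```

Contact at about 5 N net. I unload slightly, release and rise.

jog_arm:
  rows: [0,0,-0.04,0,1,0,0,-0.06,0,1,0,0,-0.06,0,1.6,0,0,-0.06,0,2.2,0,0,-0.06,0,3,0,0,-0.06,0,4,0,0,-0.06,0,5,0,0,-1,0,5,0,0,-3,0,5,0,0,-6,0,5]
  newtons: 20

```text
time_s: 42.85
eef_pos: [0.4428, 0.3198, 0.0781]
tcp_rot: [[1.0, 0.0, -0.002], [0.0, -1.0, -0.001], [-0.002, 0.001, -1.0]]
wrist_force: [1.2, -0.2, -0.3]
grip_width: 0.0499
```

jog_arm:
  rows: [0,0,-2,0,5,0,0,-5,0,5,0,0,-9,0,5,0,0,-13,0,5,0,-3,-15,0,5,0,-7,-15,0,5,0,-11,-15,0,5,0,-14,-15,0,5,0,-15,-15,0,5,0,-15,-15,0,5]

```text
time_s: 43.85
eef_pos: [0.4427, 0.4715, 0.228]
tcp_rot: [[1.0, 0.002, -0.001], [0.002, -1.0, 0.0], [-0.001, -0.0, -1.0]]
wrist_force: [0.0, -0.2, -0.4]
grip_width: 0.0502
```

```bash
python3 - <<'E'
from h import *
print(r.get_obs()['eef_pos'].round(3),r.get_obs()['time_s'])
a=shot('top','ta');b=shot('side','sa')
A=cv2.resize(a['color'][170:270,240:340],None,fx=4,fy=4,interpolation=cv2.INTER_CUBIC)
B=cv2.resize(b['color'][160:260,260:360],None,fx=4,fy=4,interpolation=cv2.INTER_CUBIC)
cv2.imwrite('pics/ca.png',np.hstack([A,B]))
P=cloud(b); q=b['color'].astype(int); g=(q.max(-1)-q.min(-1)<25)&(q.sum(-1)>330)&(abs(P[...,2]-.044)<.006)&(P[...,0]>.37)&(P[...,0]<.52)&(P[...,1]>.1)&(P[...,1]<.3)
s=P[g]; print('mould top',len(s),np.percentile(s,[3,97],0).round(3),s.mean(0).round(4))
x=np.c_[s[:,:2]-s[:,:2].mean(0),np.ones(len(s))]; print('tilt',np.linalg.lstsq(x,s[:,2],rcond=None)[0].round(3))
C=np.array([.635,-.105]); rr=np.linalg.norm(P[...,:2]-C,axis=-1); z=P[...,2]; m=(abs(rr-.05)<.003)&(z>.165)&(z<.205)
print('rim',np.percentile(z[m],50).round(4))
for t0,t1,(x,y,w,h) in(('side0','sa',(300,250,60,40)),('side0','sa',(250,315,80,25)),('side0','sa',(245,248,60,25)),('top0','ta',(405,195,40,45))):
    T=ld(t0)['color'][y:y+h,x:x+w]; S=ld(t1)['color'][y-6:y+h+6,x-6:x+w+6]
    q=cv2.matchTemplate(S,T,cv2.TM_CCOEFF_NORMED); print(cv2.minMaxLoc(q)[1::2])
E
```

```text
[0.443 0.471 0.228] 43.85
mould top 170 [[0.415 0.166 0.039]
 [0.472 0.254 0.046]] [0.4445 0.1965 0.0426]
tilt [-0.002 -0.003  0.043]
rim 0.1828
(0.8618007302284241, (6, 6))
(0.9996660351753235, (6, 6))
(0.9718078374862671, (6, 6))
(0.9991351962089539, (6, 6))
```

View pics/ca.png

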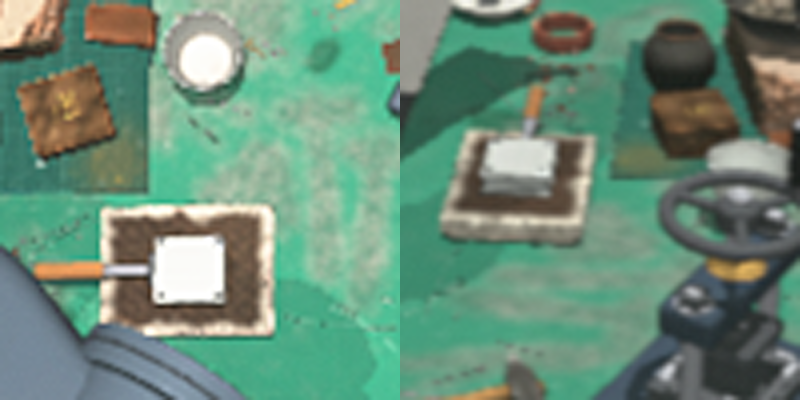

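The mould lies flat and centred on the tile (188,268), with the gripper clear. Bangle, cup, hammer and pliers are in place. I hand in.

```bash
python3 -c "
from rig import r;print(r.close_job())"
```

```text
the job is handed in; nothing more can be done
None
```

The job is handed in at about 44 s of the 72 s allowed; the rig reported no verdict.

- **Winding:** I turned the wheel anticlockwise with the crank loosely caged between the fingers, regripping twice. It took about 4 to 5 N at the crank. The stop came about 1.4 turns from the start. The crank force rose from 4.6 N to 13.3 N within a 5 mm step. I backed off at once by about 90°.
- **Mould:** I lifted it 7 mm, where the wrist carried its full 1.5 N weight, and drew it out over the lip. I carried it to the tile and set it down with about 5 N.

**Last checks**
- **Screw height:** the wheel rim stands 16.3 mm above where it started. That fits about a quarter turn below the stop (stem top near 0.1965 m).
- **Mould position:** the centre of its top is about 4 mm from the tile's centre, within about 0.2° of level.
- **Other things:** the press foot, hammer and pliers showed no image shift. The cup and bangle look in place, checked by eye only.
- **Robot:** the gripper is clear and touching nothing.

**Doubtful points**
- The 13.3 N reading is slightly over the 12 N said to rock the press. I did not measure tilt at that moment. Pictures afterwards show the press unmoved.
- The first rim-height check failed in the top view because the arm blocked it. The rim figures after the wind-back come from the side view only.

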